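# Park the red tin at the top of the sloping tin rack

## Robot

A 7-joint arm with a two-finger parallel gripper is mounted at the origin on the work surface. World frame = base frame: x ahead of the robot, y to its left, z up, the work surface at z = 0. Lengths are in m, angles in rad, forces in N, time in s.
With the tool pointing down it reaches from about 0.35 to 0.9 m from the base axis. Payload 8.1 kg.
Tool frame: the origin (TCP) lies between the finger pads; the fingertips stand 17 mm ahead of it and the grasp point (between the pads) lies 2 mm behind it; z points along the fingers, y is the direction in which the jaws open and shut (so a half turn about z gives the same grasp; the last joint's range is limited). The gripper opens to 92 mm and grips with 3 to 60 N. Pads are 19 mm wide; open, the fingers measure 130 mm over their backs; the gripper's body (75 mm by 190 mm) begins 47 mm behind the grasp point.
Start: joints at [-1.259, 0.434, 0.025, 1.573, -0.012, 1.134, -0.075], TCP at [0.252, 0.572, 0.244] pointing down, gripper open.
Joint ranges: [-2.62, 2.62], [-0.44, 2.09], [-1.27, 1.32], [0.08, 2.57], [-1.32, 4.46], [0.12, 2], [-2.74, 2.74]. Speed limits (rad/s): [2.22, 2.22, 3.01, 3.01, 3.14, 3.14, 3.14].

## Interface

Orientations are given as a rotation vector (axis times angle).
In Python, from cell import arm gives the robot as it stands. The module is installed in compiled form; this text tells all that it offers.
- The arm moves only by the shell command python3 -m crank 'ROWS' [FORCE]. ROWS is JSON, a list of rows, each a list of 5 numbers: the opening, from 0 (shut) to 1 (fully open), then the shift along the world's x, y, z normalised to -1 to 1, where 1 is 40 cm, then the turn about the world's z normalised to -1 to 1, where 1 is 60 degrees. In form: [[fingers, tx, ty, tz, twist], ...]. A call has exactly 8 rows; each row shifts and turns the commanded pose from where the row before left it; what a row does not reach is not made up. A row lasts 1/12 s, in which the tool goes at most 41.7 mm and 7.16 degrees, less where a joint would pass 70% of its speed; a pose out of reach is approached as far as the arm can. A call with a number of a shift or a turn outside -1 to 1 is refused whole. A call with a gripper value outside its range is refused whole. The fingers move at their own pace and stop on an object; FORCE is the grip in N (left out, the last holds). Time passes only in rows, so rows that do not move let the fingers close, or fill a call up. It gives the time, the measured TCP pose, the force and the opening at its end, in the units of the state.
- arm.observe(): the state, without advancing time (a new reading comes with each control period).
- arm.get_image(name): name is "scene" or "top" or "wrist"; returns the picture (420x560x3 uint8, red, green, blue); there is no depth.
- arm.get_calibration(name): a dict with "intrinsics" (3x3 intrinsics, pixels), "distortion" ([k1, k2, p1, p2, k3] as OpenCV has them; the pictures are not rectified), "extrinsics" (4x4, takes a point from camera to world coordinates). Camera axes: x right, y down, z forward; pixel columns grow to the right and rows downward; lengths in m; the calibration is good to about 2 mm. A picture is of the moment at which its call begins: read the wrist's pose just before it. get_calibration takes no time and is no camera call; for the wrist camera it gives the pose at the moment of the call.
- arm.sign_off(): hands the job in, once; it reports no verdict.
The state is a dict: "clock": time; "joints": joint angles; "dq": joint speeds; "joint_efforts": joint torques, N m; "position": TCP position; "ee_rot": TCP orientation; "force": force on the tool from outside, world axes, zero at the start; "ft_torque": the same for the moment, N m; "width": opening from 0.0 (shut) to 1.0 (fully open).
Only numpy, scipy, OpenCV 4.12 (cv2) and the standard library are available. Lean on these libraries where they do the work, as an engineer would, in place of code of your own. Each camera call takes 0.05 s, during which the arm holds its last target.

## Task

Make room at the front of the tin rack: with the fingertips, gently push the red tin up its sloping lane and over the crest, so that it settles in the dip against the end stop and cannot roll back. Only push it, never lift it or throw it, and keep your fingers on it while it goes up the slope. Leave the blue tin and the other things on the counter where they are, and finish with the gripper clear.

Things in the scene. Friction and masses are not known exactly. Their poses are not given: they have to be found in the camera images.
- rack: Fixed wooden rack, two parallel sloping lanes (open gutters) side by side. Origin on the counter under its middle, z up; +y points up the lanes, x across. Footprint x -95 to 95, y -126 to 127 mm. Lane centre lines at x = -45 and 45 mm; lanes 80 mm wide between rails 10 mm thick that stand 16 mm above the lane floor. A tin let go below the crest rolls back down to the lip.
- rack_lip (a point): Low end of both lanes, on the rack's middle line: rack x 0, y -120, z 30 mm (z is the lane floor's height). Here a lip 6 mm thick (y -126 to -120 mm, top at z 40 mm) keeps the tins from rolling out. From here the floor rises evenly at 7 degrees to the crest.
- rack_crest (a point): Crest of both lanes, on the rack's middle line: rack x 0, y 55, z 51.5 mm (lane floor). Beyond it the floor falls at 8 degrees to the end stop, making a dip; a tin past the crest rolls on to the stop and stays.
- rack_stop (a point): Foot of the upright end stop, on the rack's middle line: rack x 0, y 115, z 43 mm (lane floor). The stop is a wooden board across both lanes, 12 mm thick, top at z 85 mm. A tin parked against it has its centre at rack y 89, z 73 mm.
- red_tin: Red food tin with a white band round its middle and steel ends, lying across one lane (which one varies): cylinder 52 mm in diameter, 70 mm long, 0.13 to 0.27 kg. Origin at its centre; its x axis is the long axis, parallel to rack x (5 mm play at either end); y and z turn as it rolls. It starts at rest on the lane floor and against the lip, centre at rack y -102, z 58 mm.
- blue_tin: Blue food tin, same size and shape as the red one, resting at the low end of the other lane. Leave it there.
- tumbler: Glass tumbler, 70 mm across the rim, 85 mm high, standing beyond the rack's end stop. Origin at the centre of its underside. Leave it.
- shaker: White ceramic salt shaker, 44 mm across, 80 mm high, standing beside the rack on its +x side. Origin at the centre of its underside. Leave it.
- candle: Short orange candle, 15 mm thick, in a steel holder 44 mm across, 80 mm high in all, standing past the rack's low end. Origin at the centre of its underside. Leave it.
Mind the look-alikes: they are no part of the job. What is shaped like the red_tin but green or yellow is not meant.

How it is judged:
On the way, in this order (a step that is already met when the one before it is completed fails the run):
1. the red tin is on the lower part of the slope with the fingers on it (y of red_tin in the frame of rack between -0.08 and -0.02 m and contact force between the fingers and red_tin above 0.05 N), for 0.1 s.
2. the red tin is on the upper part of the slope with the fingers on it (y of red_tin in the frame of rack between 0 and 0.055 m and contact force between the fingers and red_tin above 0.05 N), for 0.1 s.
At the end, for the whole second after the job is handed in: The red tin lies still in the dip at the top of its lane, its centre within 8 mm of resting against the end stop; the blue tin is still at the low end of its lane (y of red_tin in the frame of rack between 0.081 and 0.094 m and z of red_tin in the frame of rack between 0.068 and 0.079 m and linear speed of red_tin below 0.02 m/s and contact force between red_tin and rack above 0.3 N and y of blue_tin in the frame of rack below -0.09 m and z of blue_tin in the frame of rack below 0.065 m); the robot touches nothing.
It fails at once if the red tin is lifted off its lane (more than about 13 mm) (z of red_tin in the frame of rack above 0.092 m or (y of red_tin in the frame of rack below 0 m and z of red_tin in the frame of rack above 0.084 m) or (y of red_tin in the frame of rack below -0.05 m and z of red_tin in the frame of rack above 0.078 m)).
It fails at once if the red tin is thrown (faster than 0.7 m/s) (linear speed of red_tin above 0.7 m/s).
It fails at once if the blue tin is moved more than 15 mm (distance of blue_tin from where it was at the start of the episode above 0.015 m).
It fails at once if the tumbler, shaker or candle is moved more than 15 mm or tipped (distance of any of tumbler, shaker, candle from where it was at the start of the episode above 0.015 m or angle between any of tumbler, shaker, candle's own z axis and vertical above 0.3 rad).
It also fails if it takes over 40 s, if anything falls off the work surface, if the arm or the gripper's body presses on something with over 40 N, if the wrist force passes 120 N, or if a joint passes its speed limit or range.

## Working session

There is one attempt and no reset: what is moved stays moved. The work goes in short steps, Python scripts to look and compute and a shell command to move; the robot and the scene stay as the last step left them, time stands still between calls to the robot, and variables do not carry over. Pictures are saved under pics/ and viewed, and the job is handed in when it is done.

```bash
mkdir -p pics; cat > h.py <<'E'
from cell import arm
import numpy as np, cv2
def snap(n,f):
    c=arm.get_calibration(n); im=arm.get_image(n); cv2.imwrite('pics/'+f,im[:,:,::-1]); return im,c
def ray(c,px):
    K=np.array(c['intrinsics']);d=np.array(c['distortion']);T=np.array(c['extrinsics'])
    p=cv2.undistortPoints(np.array([[px]],float),K,d)[0,0]
    v=T[:3,:3]@np.array([p[0],p[1],1]);return T[:3,3],v/np.linalg.norm(v)
def onz(c,px,z):
    o,v=ray(c,px);return o+v*(z-o[2])/v[2]
E
python3 - <<'E'
from h import *
import pickle
s=arm.observe();print(s)
cs={}
for n in ['scene','top','wrist']:
    im,c=snap(n,n+'0.png');cs[n]=(im,c);print(n,np.array(c['extrinsics']).round(3).tolist())
pickle.dump(cs,open('c.pkl','wb'))
E
```

```text
{'clock': 0.0, 'joints': array([-1.25860437,  0.43519534,  0.02499178,  1.5741093 , -0.01162399,
        1.13396888, -0.07509615]), 'dq': array([-6.00969158e-04,  1.28065911e-03, -1.12060682e-03,  4.95196612e-04,
       -7.24180928e-04,  6.46999632e-05,  8.01992611e-04]), 'joint_efforts': array([ 2.49044597e-04, -6.67844653e+01,  9.84877758e-01, -3.14481604e+01,
       -6.05762657e-02,  4.26957000e-02,  1.82357335e-04]), 'position': array([0.25173371, 0.57153612, 0.2429576 ]), 'ee_rot': array([-6.46996465e-01, -3.07405046e+00,  2.39282000e-03]), 'force': array([ 0.15293872, -0.14024911, -0.30930619]), 'ft_torque': array([-0.02259189,  0.0029843 ,  0.04927249]), 'width': 0.9990316604436386}
scene [[0.808, 0.325, -0.492, 1.097], [0.589, -0.457, 0.666, -0.696], [-0.008, -0.828, -0.561, 0.664], [0.0, 0.0, 0.0, 1.0]]
top [[0.027, -0.976, 0.218, 0.356], [-1.0, -0.025, 0.011, 0.029], [-0.005, -0.218, -0.976, 1.059], [0.0, 0.0, 0.0, 1.0]]
wrist [[0.402, 0.878, 0.26, 0.181], [0.916, -0.385, -0.115, 0.603], [-0.001, 0.284, -0.959, 0.383], [0.0, 0.0, 0.0, 1.0]]
```

View pics/scene0.png

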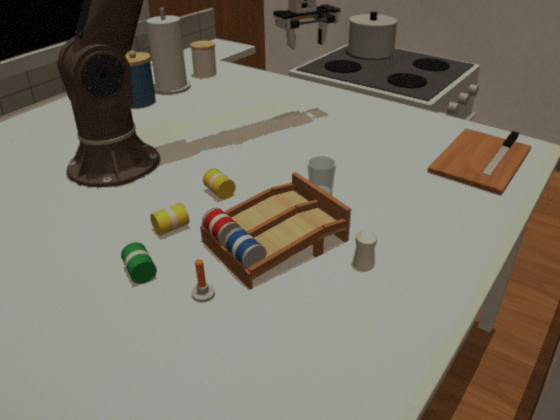

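View pics/top0.png

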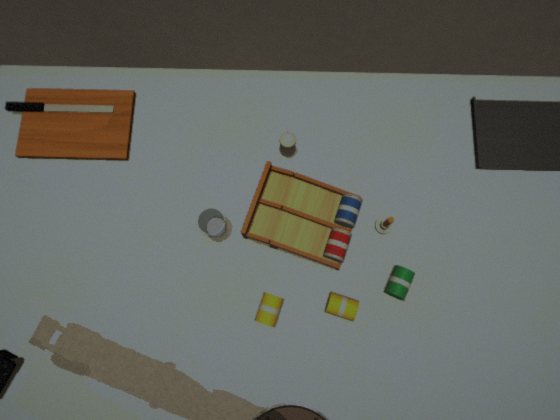

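View pics/wrist0.png

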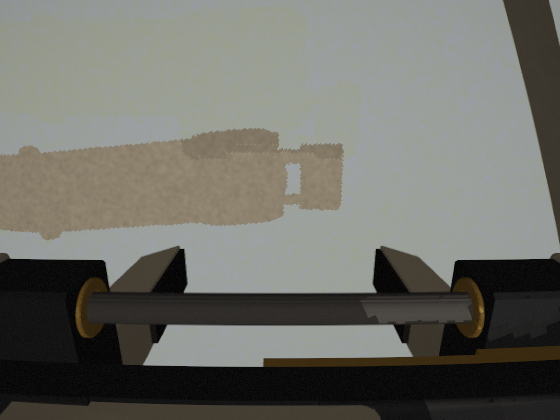

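The scene picture shows the red tin at about (217,228), next to the blue one at (245,248). In the top picture, red is at (337,245) in the robot-side lane and the lip is on the right, so the stop and tumbler are on the +y side. Possible confusions (top pixels): blue (348,210), green (400,282), yellow (342,305) and (269,309). Only (337,245) is red. I'll measure it next and check a close crop.

```bash
python3 - <<'E'
import pickle
from h import *
cs=pickle.load(open('c.pkl','rb'))
im,c=cs['top']
hsv=cv2.cvtColor(im,cv2.COLOR_RGB2HSV)
H,S,V=[hsv[...,i].astype(int) for i in range(3)]
roi=np.zeros(H.shape,bool);roi[150:300,230:370]=1
ms={'red':((H<6)|(H>172))&(S>150)&roi&(V>60),'blue':(H>95)&(H<125)&(S>110)&roi,'wood':(H>5)&(H<35)&(S>70)&roi}
for k,m in ms.items():
    n,l,st,ce=cv2.connectedComponentsWithStats(m.astype(np.uint8))
    print(k,[(st[i].tolist(),ce[i].round(1).tolist()) for i in range(1,n) if st[i][4]>25])
def pair(k):
    ys,xs=np.nonzero(ms[k]);return cv2.minAreaRect(np.c_[xs,ys].astype(np.float32))
for k in ['red','blue']:
    r=pair(k);print(k,r);print(onz(c,r[0],0.058+.012).round(4), [onz(c,p,.058).round(4).tolist() for p in cv2.boxPoints(r)])
cv2.imwrite('pics/crop.png',cv2.resize(im[145:285,200:400,::-1],None,fx=4,fy=4,interpolation=cv2.INTER_CUBIC))
im,c=cs['scene']
cv2.imwrite('pics/crops.png',cv2.resize(im[140:290,190:390,::-1],None,fx=4,fy=4,interpolation=cv2.INTER_CUBIC))
E
```

```text
red [([330, 231, 20, 13, 158], [339.7, 236.4]), ([325, 244, 21, 14, 165], [335.1, 250.1])]
blue [([341, 197, 19, 12, 132], [350.5, 201.9]), ([337, 210, 19, 12, 138], [346.5, 214.9])]
wood [([241, 161, 121, 109, 6795], [294.2, 213.8]), ([262, 292, 22, 8, 103], [270.4, 296.7]), ([328, 292, 15, 8, 89], [334.8, 296.3])]
red ((337.39996337890625, 243.29998779296875), (19.28989028930664, 23.084625244140625), 18.434947967529297)
[ 0.4999 -0.1006  0.07  ] [[0.4816, -0.0713, 0.058], [0.5358, -0.0889, 0.058], [0.5218, -0.1334, 0.058], [0.4681, -0.1153, 0.058]]
blue ((348.48651123046875, 208.41893005371094), (18.674453735351562, 21.394746780395508), 17.10272979736328)
[ 0.5863 -0.1279  0.07  ] [[0.5695, -0.1, 0.058], [0.6219, -0.1158, 0.058], [0.6089, -0.1599, 0.058], [0.5569, -0.1437, 0.058]]
```

View pics/crop.png

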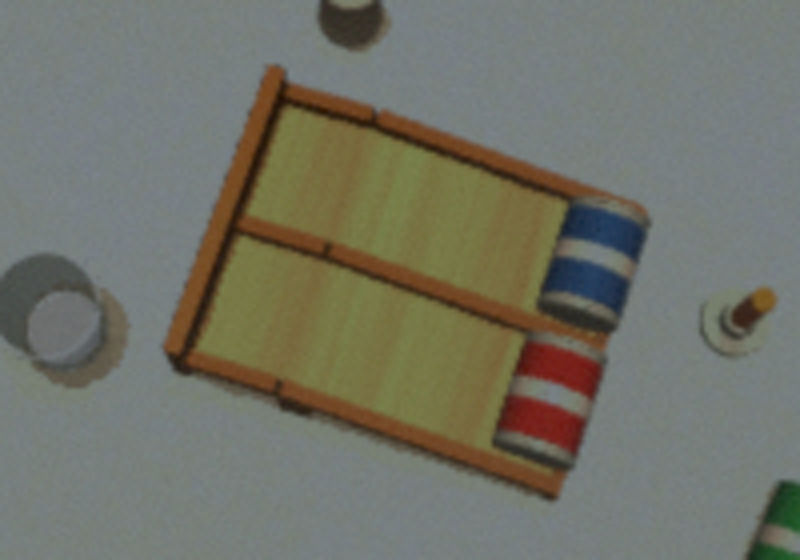

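View pics/crops.png

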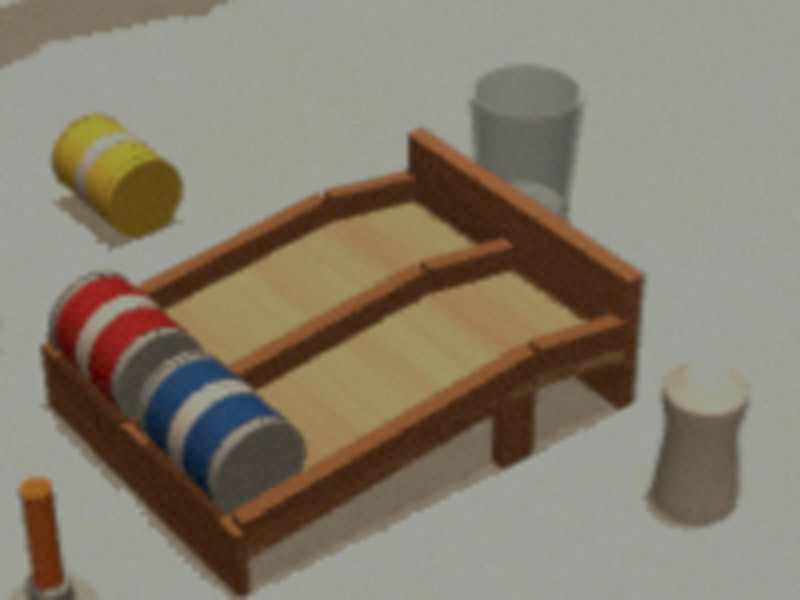

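The crop confirms the choice: red with a white band, in the robot-side lane (rack x = -45), touching the lip. Next is the rack pose from its corners.

```bash
python3 - <<'E'
import pickle
from h import *
cs=pickle.load(open('c.pkl','rb'))
im,c=cs['top']
P=lambda u,v:(200+(u-1.5)/4,145+(v-1.5)/4)
obs=[(P(266,68),.085,(95,127)),(P(286,72),.085,(95,115)),(P(166,350),.085,(-95,127)),(P(186,358),.085,(-95,115)),(P(558,498),.046,(-95,-126)),(P(650,212),.046,(95,-126))]
W=np.array([onz(c,p,z)[:2] for p,z,_ in obs]);R=np.array([o[2] for o in obs])/1e3
A=W-W.mean(0);B=R-R.mean(0)
th=np.arctan2((B[:,0]*A[:,1]-B[:,1]*A[:,0]).sum(),(B*A).sum())
Q=np.array([[np.cos(th),-np.sin(th)],[np.sin(th),np.cos(th)]])
t=W.mean(0)-Q@R.mean(0)
print('th',np.degrees(th),'t',t,'res mm',((R@Q.T+t-W)*1e3).round(1).tolist())
for k,p in {'red band':(337.4,243.3),'blue band':(348.5,208.4)}.items():
    w=onz(c,p,.080)[:2];print(k,w.round(4),'rack',(Q.T@(w-t)*1e3).round(1))
for y in (-137,-102,-50,0,55,89): print(y,(Q@[-.045,y/1e3]+t).round(4))
for n,p,z in (('candle top',P(764,300),.08),('tumbler rim',P(45,300),.085),('shaker top',P(351,0),.08)):
    w=onz(c,p,z)[:2];print(n,w.round(3),(Q.T@(w-t)*1e3).round(1))
np.savez('rack.npz',Q=Q,t=t)
s=arm.observe();from scipy.spatial.transform import Rotation as Ro
print(Ro.from_rotvec(s['ee_rot']).as_matrix().round(3))
E
```

```text
th -17.518119918079037 t [ 0.56896676 -0.01795885] res mm [[1.7, -1.7], [0.4, -0.8], [-1.9, 2.1], [-1.0, 2.7], [-0.1, -1.8], [1.0, -0.5]]
red band [ 0.4985 -0.0993] rack [-42.7 -98.8]
blue band [ 0.5841 -0.1264] rack [ 47.  -98.8]
-137 [ 0.4848 -0.1351]
-102 [ 0.4954 -0.1017]
-50 [ 0.511  -0.0521]
0 [ 0.5261 -0.0044]
55 [0.5426 0.048 ]
89 [0.5528 0.0805]
candle top [ 0.559 -0.227] [  53.5 -202.4]
tumbler rim [0.547 0.203] [-87.7 204.5]
shaker top [0.744 0.025] [154.   93.5]
[[-0.915  0.403 -0.   ]
 [ 0.403  0.915 -0.001]
 [-0.    -0.001 -1.   ]]
```

```bash
for i in 1; do python3 -m crank '[[0.25,0.023,-0.0765,0,-0.058],[0.25,0.023,-0.0765,0,-0.058],[0.25,0.023,-0.0765,0,-0.058],[0.25,0.023,-0.0765,0,-0.058],[0.25,0.023,-0.0765,0,-0.058],[0.25,0.023,-0.0765,0,-0.058],[0.25,0.023,-0.0765,0,-0.058],[0.25,0.023,-0.0765,0,-0.058]]' 10; done
```

```text
clock: 0.82
position: [0.3256, 0.3256, 0.2436]
ee_rot: [-1.372, -2.826, 0.0]
force: [-0.4, -0.1, -0.4]
width: 0.466
```

```bash
python3 -m crank '[[0.25,0.023,-0.0765,0,-0.058],[0.25,0.023,-0.0765,0,-0.058],[0.25,0.023,-0.0765,0,-0.058],[0.25,0.023,-0.0765,0,-0.058],[0.25,0.023,-0.0765,0,-0.058],[0.25,0.023,-0.0765,0,-0.058],[0.25,0.023,-0.0765,0,-0.058],[0.25,0.023,-0.0765,0,-0.058]]'
python3 -m crank '[[0.25,0.024,-0.0765,0,-0.058],[0.25,0.024,-0.0765,0,-0.058],[0.25,0.024,-0.0765,0,-0.058],[0.25,0.024,-0.0765,0,-0.058],[0.25,0.024,-0.0765,0,-0.058],[0.25,0.024,-0.0765,0,-0.058],[0.25,0.024,-0.0765,0,-0.058],[0.25,0.024,-0.0765,0,-0.058]]'
python3 - <<'E'
from h import *
from scipy.spatial.transform import Rotation as Ro
r=np.load('rack.npz')
im,c=snap('wrist','w1.png')
s=arm.observe();M=Ro.from_rotvec(s['ee_rot']).as_matrix()
print(s['position'],s['width'],'yaw of y',np.degrees(np.arctan2(M[1,1],M[0,1])),r['Q'].T@(s['position'][:2]-r['t']))
E
```

```text
clock: 1.48
position: [0.3991, 0.0808, 0.2438]
ee_rot: [-2.011, -2.413, -0.001]
force: [0.2, 0.6, 0.2]
width: 0.252
clock: 2.15
position: [0.4761, -0.1638, 0.2437]
ee_rot: [-2.532, -1.859, -0.0]
force: [0.6, 0.6, -0.4]
width: 0.252
[ 0.47721302 -0.17014324  0.24437909] 0.24991262634473577 yaw of y -17.982866972578034 [-0.04168973 -0.1727449 ]
```

View pics/w1.png

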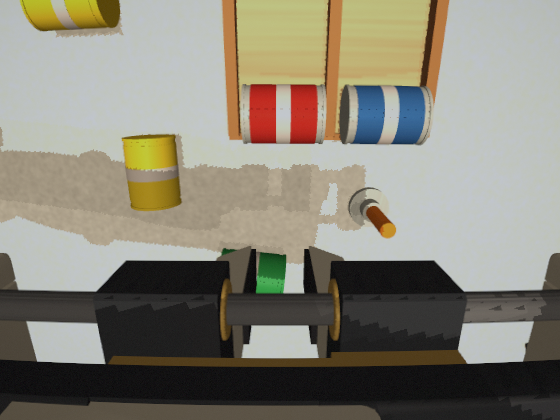

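The wrist view shows the jaws square across the lane: red tin centre about (284,114), blue (386,115), candle (370,205) and the green tin partly behind the fingers (255,268). I'll check the green tin's clearance and refine the lane position.

```bash
python3 - <<'E'
from h import *
import pickle
r=np.load('rack.npz');Q,t=r['Q'],r['t']
c=arm.get_calibration('wrist')
R=lambda c,p,z:(Q.T@(onz(c,p,z)[:2]-t)*1e3).round(1)
print('red ctr',R(c,(284,114),.08),'ends',R(c,(243,114),.06),R(c,(326,114),.06))
print('rail tops lip end',R(c,(229,138),.046),R(c,(426,140),.046), 'upper', R(c,(224,2),.06),R(c,(450,2),.06))
print('mid rail',R(c,(333,80),.05),R(c,(333,2),.06))
print('candle top',R(c,(389,230),.08),'base',R(c,(368,205),.005))
tc=pickle.load(open('c.pkl','rb'))['top'][1]
print('green',[R(tc,p,.03) for p in((400,282),(391,264),(414,268),(409,300),(386,295))])
E
```

```text
red ctr [ -38.  -105.4] ends [ -73.9 -105.8] [  -0.6 -106.3]
rail tops lip end [ -89.2 -128.1] [  97.4 -130.6] upper [-86.9 -14.7] [102.  -13.5]
mid rail [  6.3 -77. ] [  3.2 -15.3]
candle top [  57.7 -208.6] base [  56.2 -206.7]
green [array([ -74.9, -275.6]), array([ -39.9, -242.9]), array([ -30.9, -299. ]), array([-109.3, -307.6]), array([-116. , -251.8])]
```

```bash
python3 -m crank '[[0.25,0,0,-0.063,0],[0.25,0,0,-0.063,0],[0.25,0,0,-0.063,0],[0.25,0,0,-0.063,0],[0.25,0,0,-0.063,0],[0.25,0,0,-0.063,0],[0.25,0,0,-0.063,0],[0.25,0,0,0,0]]'
python3 - <<'E'
from h import *
im,c=snap('wrist','w2.png');im,c=snap('scene','s2.png')
cv2.imwrite('pics/s2.png',cv2.resize(im[120:300,150:390,::-1],None,fx=3,fy=3))
r=np.load('rack.npz');s=arm.observe();print(s['position'],s['force'],r['Q'].T@(s['position'][:2]-r['t']))
E
```

```text
clock: 2.87
position: [0.4733, -0.1614, 0.0637]
ee_rot: [-2.526, -1.86, 0.007]
force: [-0.8, -0.2, -0.1]
width: 0.248
[ 0.47530162 -0.16247805  0.06723592] [-0.22342425  0.20929754 -0.28740667] [-0.04581977 -0.16601055]
```

View pics/w2.png

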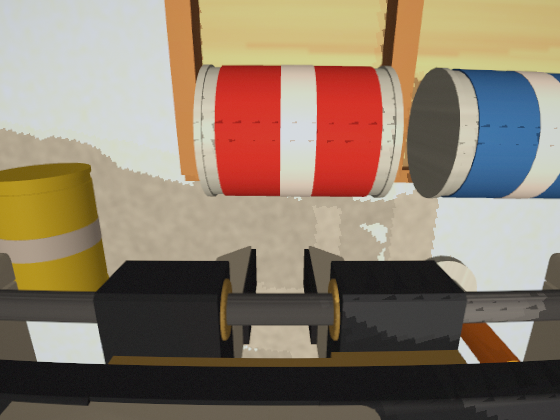

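View pics/s2.png

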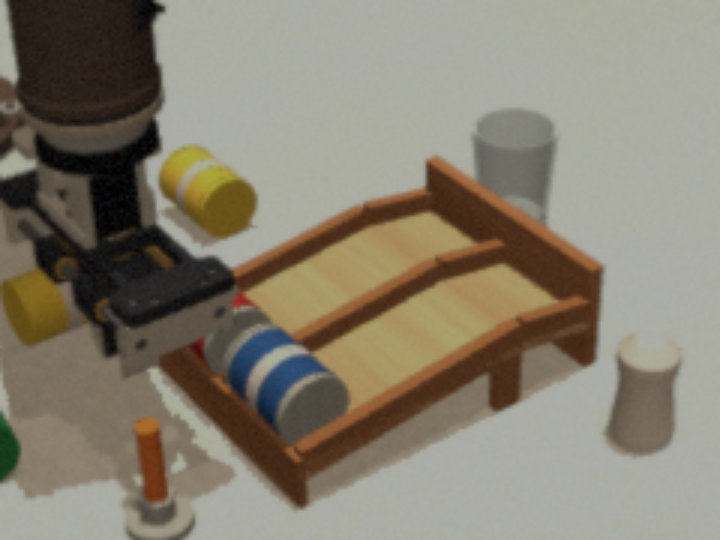

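The fingers are behind the tin at the right height, but the tin (col 298) sits about 5 mm further +x than the tool (col 281). I'll correct for that and close in.

```bash
python3 -m crank '[[0.25,0.004,0.007,0,0],[0.25,0.004,0.007,0,0],[0.25,0.004,0.007,0,0],[0.25,0.004,0.007,0,0],[0.25,0.004,0.007,0,0],[0.25,0.004,0.007,0,0],[0.25,0.004,0.007,0,0],[0.25,0.004,0.007,0,0]]'
python3 - <<'E'
from h import *
im,c=snap('wrist','w3.png')
r=np.load('rack.npz');s=arm.observe();print(s['position'],s['force'],r['Q'].T@(s['position'][:2]-r['t']))
E
```

```text
clock: 3.63
position: [0.4889, -0.1396, 0.0674]
ee_rot: [2.53, 1.863, 0.0]
force: [0.5, -0.6, 0.4]
width: 0.248
[ 0.48921981 -0.13896742  0.06728262] [ 0.61343374 -0.18127854  0.1474693 ] [-0.03962396 -0.13940083]
```

View pics/w3.png

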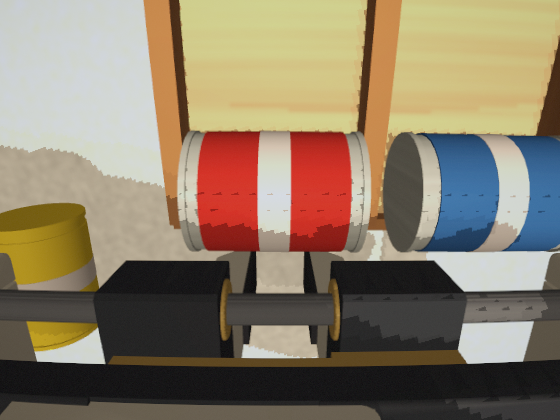

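The fingers now sit just behind the tin, centred on it (band col 275, tool 281). Next I'll push slowly along the slope, about 6 mm per row.

```bash
python3 -m crank '[[0.25,0.0045,0.0143,0.0018,0],[0.25,0.0045,0.0143,0.0018,0],[0.25,0.0045,0.0143,0.0018,0],[0.25,0.0045,0.0143,0.0018,0],[0.25,0.0045,0.0143,0.0018,0],[0.25,0.0045,0.0143,0.0018,0],[0.25,0.0045,0.0143,0.0018,0],[0.25,0.0045,0.0143,0.0018,0]]'
python3 - <<'E'
from h import *
im,c=snap('wrist','w4.png')
r=np.load('rack.npz');s=arm.observe();print(s['position'],s['force'],r['Q'].T@(s['position'][:2]-r['t']))
E
```

```text
clock: 4.35
position: [0.5033, -0.0969, 0.0739]
ee_rot: [2.53, 1.857, -0.001]
force: [-3.1, -9.5, 8.3]
width: 0.251
[ 0.50376706 -0.09499213  0.07377732] [-0.2605059   0.01706311 -0.23167533] [-0.03898827 -0.09308621]
```

View pics/w4.png

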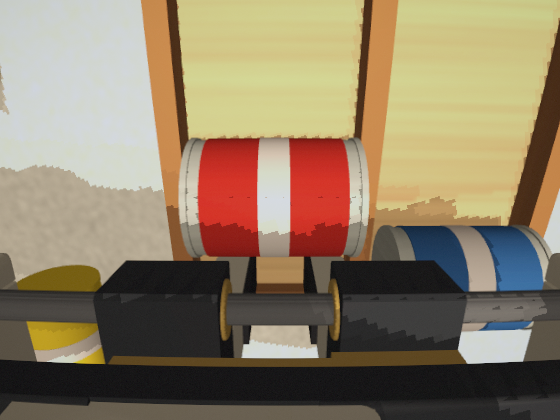

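The tin is rolling up with the fingers on it and blue stayed behind. I'll continue.

```bash
python3 -m crank '[[0.25,0.0045,0.0143,0.0018,0],[0.25,0.0045,0.0143,0.0018,0],[0.25,0.0045,0.0143,0.0018,0],[0.25,0.0045,0.0143,0.0018,0],[0.25,0.0045,0.0143,0.0018,0],[0.25,0.0045,0.0143,0.0018,0],[0.25,0.0045,0.0143,0.0018,0],[0.25,0.0045,0.0143,0.0018,0]]'
python3 - <<'E'
from h import *
im,c=snap('wrist','w5.png')
r=np.load('rack.npz');s=arm.observe();print(s['position'],s['force'],r['Q'].T@(s['position'][:2]-r['t']))
E
```

```text
clock: 5.07
position: [0.5175, -0.0511, 0.0796]
ee_rot: [2.53, 1.857, -0.002]
force: [-3.8, -10.6, 9.4]
width: 0.256
[ 0.51803933 -0.04916005  0.07946937] [ 0.24742045  0.87831828 -0.15695927] [-0.03917372 -0.04508368]
```

View pics/w5.png

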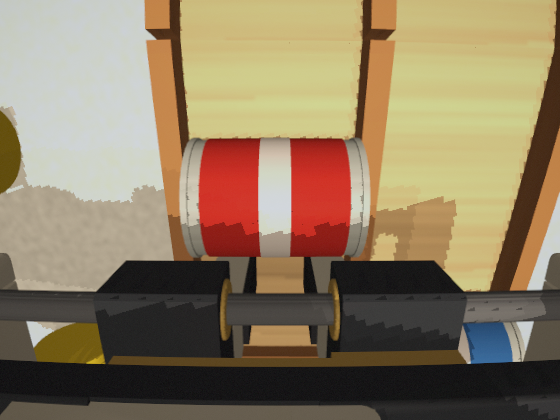

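```bash
python3 -m crank '[[0.25,0.0045,0.0143,0.0018,0],[0.25,0.0045,0.0143,0.0018,0],[0.25,0.0045,0.0143,0.0018,0],[0.25,0.0045,0.0143,0.0018,0],[0.25,0.0045,0.0143,0.0018,0],[0.25,0.0045,0.0143,0.0018,0],[0.25,0.0045,0.0143,0.0018,0],[0.25,0.0045,0.0143,0.0018,0]]'
python3 - <<'E'
from h import *
im,c=snap('wrist','w6.png')
r=np.load('rack.npz');s=arm.observe();print(s['position'],s['force'],r['Q'].T@(s['position'][:2]-r['t']))
E
```

```text
clock: 5.78
position: [0.5318, -0.0053, 0.0852]
ee_rot: [2.531, 1.857, -0.002]
force: [-3.9, -11.0, 9.8]
width: 0.248
[ 0.53230787 -0.00324644  0.08513678] [0.38831479 0.45285761 0.19019644] [-0.03938726  0.00299548]
```

View pics/w6.png

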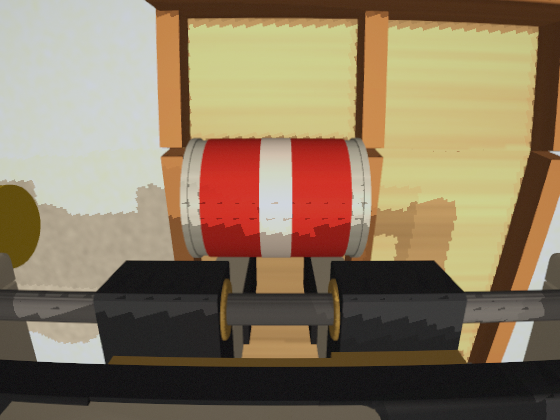

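The tin is about 17 mm short of the crest. I'll go slower for the last part.

```bash
python3 -m crank '[[0.25,0.003,0.0095,0.0012,0],[0.25,0.003,0.0095,0.0012,0],[0.25,0.003,0.0095,0.0012,0],[0.25,0.003,0.0095,0.0012,0],[0.25,0.003,0.0095,0,0],[0.25,0.003,0.0095,0,0],[0.25,0.003,0.0095,0,0],[0.25,0.003,0.0095,0,0]]'
python3 - <<'E'
from h import *
im,c=snap('wrist','w7.png')
r=np.load('rack.npz');s=arm.observe();print(s['position'],s['force'],r['Q'].T@(s['position'][:2]-r['t']))
E
```

```text
clock: 6.5
position: [0.5414, 0.0288, 0.0863]
ee_rot: [-2.529, -1.863, 0.0]
force: [1.0, 0.2, -0.8]
width: 0.25
[0.54172697 0.02962964 0.08629582] [-0.12660502 -0.08911578 -0.53702839] [-0.04030095  0.03718205]
```

View pics/w7.png

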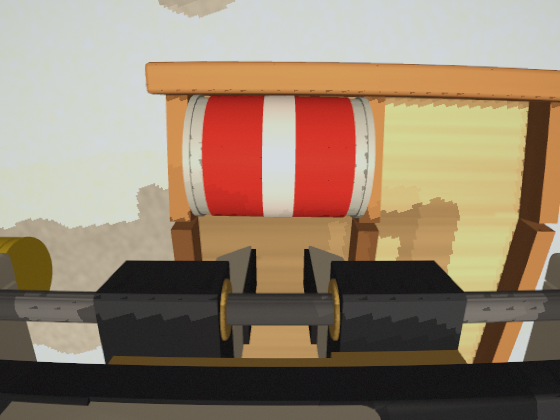

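The tin has run over the crest to the stop board and is clear of the fingers. I'll back off slightly, then lift straight up.

```bash
python3 -m crank '[[0.25,-0.0045,-0.0143,0,0],[0.25,-0.0045,-0.0143,0.01,0],[0.25,0,0,0.04,0],[0.25,0,0,0.06,0],[0.25,0,0,0.06,0],[0.25,0,0,0.06,0],[0.25,0,0,0.06,0],[0.25,0,0,0.06,0]]'
python3 -m crank '[[0.25,-0.06,0,0.03,0],[0.25,-0.06,0,0.03,0],[0.25,-0.06,0,0.03,0],[0.25,-0.04,0,0,0],[0.25,-0.02,0,0,0],[0.25,0,0,0,0],[0.25,0,0,0,0],[0.25,0,0,0,0]]'
python3 - <<'E'
from h import *
r=np.load('rack.npz');Q,t=r['Q'],r['t']
im,c=snap('top','t8.png');im2,c2=snap('scene','s8.png')
cv2.imwrite('pics/t8.png',cv2.resize(im[145:285,200:400,::-1],None,fx=4,fy=4,interpolation=cv2.INTER_CUBIC))
cv2.imwrite('pics/s8.png',cv2.resize(im2[140:290,150:390,::-1],None,fx=3,fy=3))
hsv=cv2.cvtColor(im,cv2.COLOR_RGB2HSV);H,S,V=[hsv[...,i].astype(int) for i in range(3)]
for k,m,z in (('red',((H<6)|(H>172))&(S>150)&(V>60),.095),('blue',(H>95)&(H<125)&(S>110),.08)):
    m[:150]=0;m[300:]=0;m[:,:230]=0;m[:,370:]=0
    ys,xs=np.nonzero(m);rc=cv2.minAreaRect(np.c_[xs,ys].astype(np.float32));print(k,rc,Q.T@(onz(c,rc[0],z)[:2]-t)*1e3)
print(arm.observe()['position'],arm.observe()['clock'])
E
```

```text
clock: 7.22
position: [0.5373, 0.0149, 0.228]
ee_rot: [2.532, 1.86, -0.0]
force: [-0.0, -0.1, -0.0]
width: 0.251
clock: 7.88
position: [0.4427, 0.0161, 0.2625]
ee_rot: [2.53, 1.862, 0.0]
force: [0.5, 0.1, -1.0]
width: 0.252
red ((0.0, 0.0), (0.0, 0.0), 0.0) [289.45457408 959.18559177]
blue ((353.0, 209.0), (24.0, 12.0), 90.0) [  49.13448025 -109.54318279]
[0.44263865 0.01604747 0.26232283] 7.9833
```

View pics/t8.png

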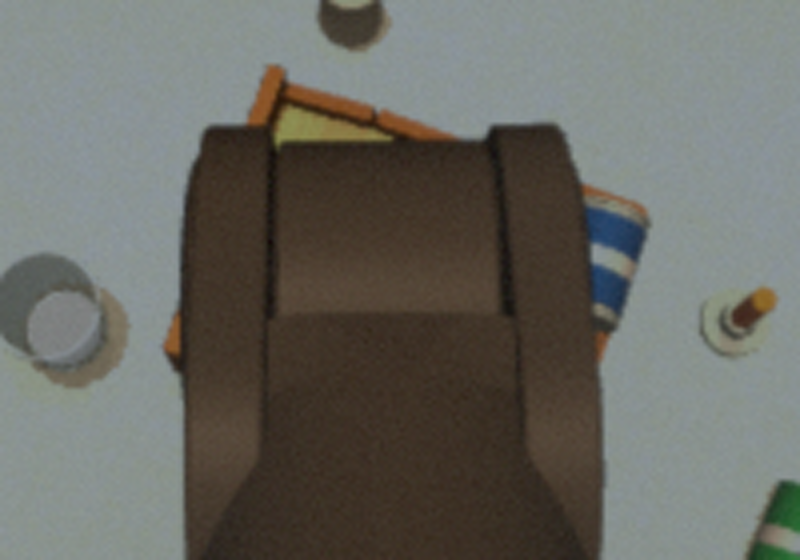

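View pics/s8.png

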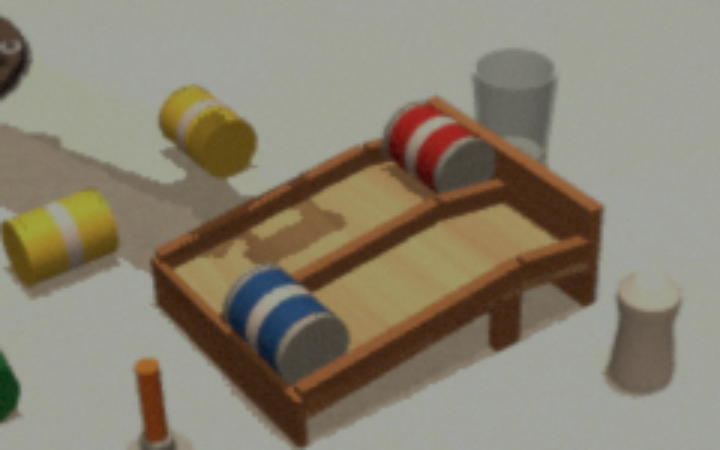

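The scene view shows red resting against the stop at about (440,150) in the crop, and blue still at the lip (285,320). The arm blocks the top view. One last check that the tin is still, then I'll hand in.

```bash
cat > chk.py <<'E'
from h import *
im=arm.get_image('scene');c=arm.get_calibration('scene')
r=np.load('rack.npz');h=cv2.cvtColor(im,cv2.COLOR_RGB2HSV).astype(int)
m=((h[...,0]<6)|(h[...,0]>172))&(h[...,1]>150)&(h[...,2]>60);m[:170]=0;m[215:]=0;m[:,:270]=0;m[:,320:]=0
ys,xs=np.nonzero(m);p=(xs.mean(),ys.mean());print(p,len(xs),'approx rack mm',r['Q'].T@(onz(c,p,.085)[:2]-r['t'])*1e3,arm.observe()['force'])
E
python3 chk.py
python3 -m crank '[[0.25,0,0,0,0],[0.25,0,0,0,0],[0.25,0,0,0,0],[0.25,0,0,0,0],[0.25,0,0,0,0],[0.25,0,0,0,0],[0.25,0,0,0,0],[0.25,0,0,0,0]]'
python3 chk.py
```

```text
(np.float64(290.7797833935018), np.float64(186.27436823104694)) 277 approx rack mm [-44.27139378  77.75928257] [ 0.75024134 -0.11028372 -0.25073361]
clock: 8.7
position: [0.4419, 0.0163, 0.2626]
ee_rot: [2.53, 1.862, 0.0]
force: [0.0, 1.0, -0.3]
width: 0.251
(np.float64(290.741935483871), np.float64(186.37992831541217)) 279 approx rack mm [-43.97030723  77.42893879] [ 0.60675305  0.32301706 -1.09490804]
```

```bash
python3 -c "
from cell import arm
print(arm.sign_off())"
```

```text
the job is handed in; nothing more can be done
None
```

I pushed the red tin up its lane with the fingertips, in small steps, until it rolled over the crest by itself and stopped in the dip against the end stop. The gripper then backed off and lifted clear. I handed the job in at about 9 s, and no verdict was reported.

**Red tin:** two scene pictures about 0.7 s apart put its visible patch within 0.1 px, so it is lying still. That patch reads rack y ≈ 77 mm. I only see the camera-facing side, so I judged its centre to be near the 89 mm rest position. The wrist and scene pictures show it against the board, but I did not measure its centre more exactly.

**Other objects:** in the last pictures the blue tin is still at the lip, and the tumbler, shaker and candle look unmoved.

**Checks that failed or disagreed:**
- **Top view:** the arm blocked the red tin in the last top picture, so that check of its position failed. The top reading of the blue tin (y ≈ -110 mm) came from a partly hidden tin and is not reliable.
- **Rack position:** the top and wrist cameras disagreed by about 4 mm, so I centred the fingers on the tin by the wrist view.
- **Push force:** the wrist force read about 15 N while pushing. That is more than I expected for such a light tin, but far below the 120 N limit.

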